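Pipette from the stand, aslant into the beaker

TASK

Take the stout pipette, the one with a tip fitted, off the three-place stand: lift it over the ridge of its seat, draw it upright clear of the stand, then slant it about 40 degrees from upright and bring its tip into the open glass beaker, clearly below the rim and off the bottom, ready to dispense. Never let the pipette come near lying flat, do not press it hard on the beaker, and leave the beaker, the other pipettes and everything else on the bench where they stand. Finish while holding it there, still, in the gripper.

Things in the scene. Friction and masses are not known exactly. Their poses are not given: they have to be found in the camera images.
- pipette: Stout white pipette, 0.11 kg, upright in any slot of the stand. Origin: centre of its shoulder (handle underside), on the shelf. z up along it, -x to its finger rest. Handle 40 mm (x) by 32 mm (y, flat sides), z 0 to 95; plunger on top to z = 119; finger rest juts 22 mm to -x at z 71 to 86. Below: 14 mm shaft to z = -43, 7 mm nose, clear 48 mm tip narrowing to 3 mm, ending at z = -125
- pipette_grip (a point): Where to grip it from above: on its axis, 76 mm above the shoulder, 201 mm above the tip's end, midway between the handle's flat sides (32 mm apart along y). The plunger button tops out 43 mm above this point; the neighbouring pipettes hang 90 mm away along the stand's y
- pipette_tip (a point): End of the pipette's disposable tip, on its axis, 125 mm below the shoulder; hangs 20 mm above the bench at the start
- stand: Grey pipette stand, fixed, 110 mm deep (x), 300 mm wide (y), 145 mm high. Origin: centre of base on the bench; open front to -x. Shelf top z = 145, x -38 to 40; three 18 mm slots at y = -90, 0, 90, from the front edge back to x = 5; pipettes hang at x = -5. A 5 mm high ridge along the front edge: raise a pipette 10 mm, then draw it to x below -60 to be out. Lifting it straight up 130 mm also works
- slim_pipette_1: A slimmer white pipette without a tip, hanging in another slot, handle 28 mm (x) by 25 mm (y), top of its plunger 109 mm above the shelf. Origin at its shoulder on the shelf, z up along it. Leave alone
- slim_pipette_2: A second slim pipette like slim_pipette_1, in the remaining slot. Leave alone
- beaker: Open empty glass beaker, loose, 0.11 kg, 95 mm high, about 70 mm outside diameter (74 mm at the flared lip), wall 3 mm (inside diameter about 64 mm), floor 4 mm thick. Origin: centre of its underside on the bench, z up
- beaker_rim (a point): Centre of the beaker's mouth, 95 mm above the bench
- flask: Stoppered conical flask, 72 mm dia, 128 mm high, beyond the beaker. Origin under its centre. Leave alone
- petri: Closed Petri dish, 91 mm dia, 16 mm high, in front of the stand. Origin under its centre. Leave alone
- dropper_bottle: Small amber dropper bottle, 36 mm dia, 95 mm high, in the front part of the bench. Origin under its centre. Leave alone
- wash_bottle: White wash bottle, 62 mm dia, 200 mm high with a bent spout, to the left. Origin under its centre. Leave alone
- paper_roll: Roll of paper standing on end, 104 mm dia, 100 mm high, behind the stand. Origin under its centre. Leave alone
Mind the look-alikes: they are no part of the job. What is shaped like the pipette but red is not meant.

How it is judged:
On the way:
1. the stout pipette is held clear of the stand, still upright (contact force between the fingers and pipette above 0.5 N and contact force between pipette and stand below 0.05 N and angle between pipette's own z axis and vertical below 0.3 rad and (x of pipette in the frame of stand below -0.06 m or x of pipette in the frame of stand above 0.075 m or z of pipette in the frame of stand above 0.27 m or y of pipette in the frame of stand below -0.16 m or y of pipette in the frame of stand above 0.16 m)), for 0.1 s.
At the end, for the whole second after the job is handed in: Gripper holds the pipette still, slanted 27 to 53 degrees from upright, tip end inside the beaker at least 10 mm below its rim and 8 mm off its floor; pipette not touching the stand, beaker touched with under 1 N at most; beaker upright, within 20 mm of its start (contact force between the fingers and pipette above 0.5 N and contact force between pipette and stand below 0.05 N and contact force between pipette and beaker below 1 N and angle between pipette's own z axis and vertical between 0.47 and 0.92 rad and horizontal distance between pipette_tip and beaker below 0.031 m and z of pipette_tip in the frame of beaker between 0.012 and 0.085 m and linear speed of pipette below 0.02 m/s and angle between beaker's own z axis and vertical below 0.1 rad and distance of beaker from where it was at the start of the episode below 0.02 m); the arm keeps its last pose, push and grip.
It fails at once if the pipette is laid near flat or dropped over (angle between pipette's own z axis and vertical above 1.2 rad).
It fails at once if the pipette is pressed hard on the beaker (over 8 N) (contact force between pipette and beaker above 8 N).
It fails at once if the beaker is pushed more than 20 mm or tipped (distance of beaker from where it was at the start of the episode above 0.02 m or angle between beaker's own z axis and vertical above 0.25 rad).
It fails at once if another pipette is pulled from its seat (distance of any of slim_pipette_1, slim_pipette_2 from where it was at the start of the episode above 0.02 m or angle between any of slim_pipette_1, slim_pipette_2's own z axis and vertical above 0.3 rad).
It fails at once if something else on the bench is moved more than 30 mm or tipped over (distance of any of flask, petri, dropper_bottle, wash_bottle, paper_roll from where it was at the start of the episode above 0.03 m or angle between any of flask, petri, dropper_bottle, wash_bottle, paper_roll's own z axis and vertical above 0.5 rad).
It also fails if it takes over 53 s, if anything falls off the work surface, if the arm or the gripper's body presses on something with over 40 N, if the wrist force passes 120 N, or if a joint passes its speed limit or range.

ROBOT

A 6-joint arm with a two-finger parallel gripper is mounted at the origin on the work surface. World frame = base frame: x ahead of the robot, y to its left, z up, the work surface at z = 0. Lengths are in m, angles in rad, forces in N, time in s.
With the tool pointing down it reaches from about 0.325 to 0.875 m from the base axis. Payload 4.4 kg.
Tool frame: the origin (TCP) lies at the very end of the fingers, on their centre line; the grasp point (between the pads) lies 19 mm behind it; x points along the fingers, y is the direction in which the jaws open and shut, and the axes are right-handed (so a half turn about x gives the same grasp; the last joint's range is limited). The gripper opens to 85 mm and grips with 20 to 120 N. Pads are 22 mm wide; open, the fingers measure 114 mm over their backs; the gripper's body (76 mm by 85 mm) begins 54 mm behind the grasp point. The pads swing forward as they close: fully open they stand 13 mm farther back than shut.
Start: joints at [1.194, 0.207, 1.542, -0, 1.393, -0.15], TCP at [0.129, 0.56, 0.231] pointing down, gripper open.
Joint ranges: [-2.73, 2.73], [-0.86, 2.22], [0.23, 2.46], [-1.11, 4.25], [0.08, 2.63], [-2.82, 2.82]. Speed limits (rad/s): [2.79, 2.79, 3.14, 3.14, 3.14, 3.14].

INTERFACE

Orientations are given as [roll, pitch, yaw] about the fixed x, y, z axes, in that order (R = Rz(yaw) Ry(pitch) Rx(roll)).
In Python, from station import arm gives the robot as it stands.
- The arm moves only by the shell command python3 -m creep 'ROWS'. ROWS is JSON, a list of rows, each an object with "translation": the shift along the world's x, y, z in units of 25 mm (1.0 is 25 mm), a list of three; "turn": the turn about the world's z in rad; "fingers": the opening, from 0 (shut) to 1 (fully open). A call has 1 to 5 rows; each row is the pose to reach, as a shift and turn from the pose measured when the call began; what a row does not reach only later rows make up. A row lasts 1/8 s, in which the tool goes at most 62.5 mm and 10.7 degrees, less where a joint would pass 70% of its speed; a pose out of reach is approached as far as the arm can. A call with a gripper value outside its range is refused whole. The fingers move at their own pace and stop on an object; the grip force is fixed at half the most. Time passes only in rows, so rows that repeat a pose let the fingers close. It gives the time, the measured TCP pose, the force and the opening at its end, in the units of the state.
- arm.get_state(): the state, without advancing time (a new reading comes with each control period).
- arm.snapshot(name): name is "scene" or "side" or "wrist"; returns a dict with "frame" (384x512x3 uint8, red, green, blue), "intrinsics" (3x3 intrinsics, pixels), "R" (3x3) and "t" (3): a world point X has camera coordinates R X + t; the wrist camera has in their place "tool_from_camera" (4x4, takes a point from camera to tool coordinates, whose origin is the TCP and whose axes are the tool frame's). Camera axes: x right, y down, z forward; pixel columns grow to the right and rows downward; lengths in m; the calibration is good to about 2 mm. A picture is of the moment at which its call begins: read the wrist's pose just before it. There is no depth.
- arm.job_done(): hands the job in, once; it reports no verdict.
The state is a dict: "time_s": time; "joints": joint angles; "qvel": joint speeds; "effort": joint torques, N m; "ee_pos": TCP position; "orientation": TCP orientation; "contact_force": force on the tool from outside, world axes, zero at the start; "moment": the same for the moment, N m; "opening": finger opening in m.
Only numpy, scipy, OpenCV 4.12 (cv2) and the standard library are available. Lean on these libraries where they do the work, as an engineer would, in place of code of your own. Each camera call takes 0.05 s, during which the arm holds its last target. There are 200 camera calls.

## Working session

There is one attempt and no reset: what is moved stays moved. The work goes in short steps, Python scripts to look and compute and a shell command to move; the robot and the scene stay as the last step left them, time stands still between calls to the robot, and variables do not carry over. Pictures are saved under pics/ and viewed, about 8 in all and at most 12, crops included, and the job is handed in when it is done.

```bash
ls -la; mkdir -p pics; cat > h.py <<'E'
import numpy as np,cv2
from station import arm
def snap(n,f):
    s=arm.snapshot(n); cv2.imwrite(f'pics/{f}.png',s['frame'][...,::-1]); 
    np.savez(f'pics/{f}.npz',**{k:np.array(v) for k,v in s.items()}); return s
def ray(s,u,v):
    K,R,t=(np.array(s[k]) for k in('intrinsics','R','t'))
    d=R.T@np.linalg.solve(K,[u,v,1]);return -R.T@t,d/np.linalg.norm(d)
def onz(s,u,v,z):
    o,d=ray(s,u,v);return o+d*(z-o[2])/d[2]
def tri(rs):
    A=0;b=0
    for o,d in rs:
        P=np.eye(3)-np.outer(d,d);A=A+P;b=b+P@o
    x=np.linalg.solve(A,b);return x,[np.linalg.norm((np.eye(3)-np.outer(d,d))@(x-o)) for o,d in rs]
def proj(s,X):
    K,R,t=(np.array(s[k]) for k in('intrinsics','R','t'))
    p=K@(R@np.array(X)+t);return p[:2]/p[2]
E
python3 - <<'E'
from h import *
a=snap('scene','scene');b=snap('side','side')
cv2.imwrite('pics/both.png',cv2.resize(np.vstack([a['frame'],b['frame']])[...,::-1],None,fx=.78,fy=.78)) 
for s in(a,b): print(-np.array(s['R']).T@s['t'],np.array(s['R'])[2],s['intrinsics'][0][0])
print(arm.get_state())
E
python3 -m creep --help 2>&1 | head -20
```

```text
total 12
drwxr-xr-x  3 agent agent 4096 Dec  4 22:34 .
drwxr-xr-x 23 root  root  4096 Dec  4 22:33 ..
drwxr-xr-x  2 agent agent 4096 Dec  4 22:34 pics
[ 1.11177223 -0.68353544  0.93359406] [-0.40250651  0.6803917  -0.61241787] 402.4099826826705
[ 0.11266424 -1.04300456  0.91454768] [ 0.31246668  0.81111843 -0.49442033] 457.21831697654267
{'time_s': 0.1, 'joints': array([ 1.19447079e+00,  2.07372381e-01,  1.54282236e+00, -5.58771646e-05,
        1.39350015e+00, -1.50511184e-01]), 'qvel': array([ 1.97862634e-04, -3.51065299e-03, -2.34320676e-03,  1.89409687e-04,
       -4.89798437e-05, -2.37085819e-04]), 'effort': array([ 4.98527443e-04, -3.84088898e+01, -2.92553043e+01, -3.33212683e-04,
        4.80467148e-03,  4.78544325e-05]), 'ee_pos': array([0.12852036, 0.55974461, 0.23021518]), 'orientation': array([-1.69516021,  1.56869337, -1.92096465]), 'contact_force': array([-0.29645047,  0.21476582,  0.46761872]), 'moment': array([ 0.01042359, -0.01344338,  0.0459724 ]), 'opening': 0.08555607739897897}
invalid input: not JSON, or not a number
```

View pics/scene.png

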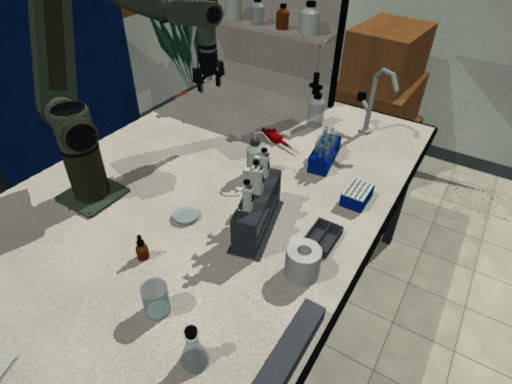

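View pics/side.png

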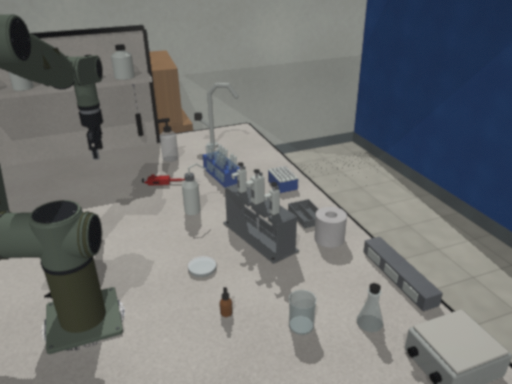

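```bash
python3 - <<'E'
import cv2,numpy as np
a=cv2.imread('pics/scene.png')[130:260,205:295];b=cv2.imread('pics/side.png')[150:270,170:310]
a=cv2.resize(a,None,fx=4,fy=4,interpolation=cv2.INTER_CUBIC);b=cv2.resize(b,(440,377),interpolation=cv2.INTER_CUBIC)
c=np.zeros((520,800,3),np.uint8);c[:,:360]=a;c[:377,360:]=b;cv2.imwrite('pics/c1.png',c)
E
```

```text
(no output)
```

View pics/c1.png

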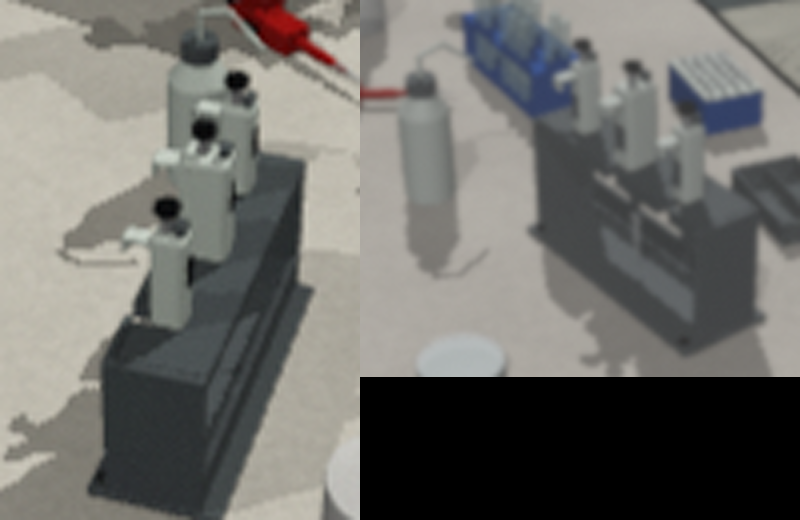

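```bash
cat >> h.py <<'E'
def load(f): return dict(np.load(f'pics/{f}.npz'))
E
python3 - <<'E'
from h import *
a,b=load('scene'),load('side')
for n,p,q in [('stout',(255.8,159.5),(256.9,170.5)),('near',(246.5,180.3),(274,182.3)),('far',(264.3,148.5),(241.3,164)),('rim',(154.5,286),(302.5,298)),('beakbase',(156,312),(301.5,327)),('flasktop',(191,329),(375,288)),('petri',(185,215),(202,266)),('drop',(140,238),(225,291)),('wash',(254.5,140),(190,175)),('paper',(304,248),(331,213))]:
    print(n,*tri([ray(a,*p),ray(b,*q)]))
# stand base corners
for p in [(205+90/4,130+490/4),(205+205/4,130+518/4),(205+312/4,130+288/4)]: print('base',onz(a,*p,0))
for p in [(205+105/4,130+365/4),(205+205/4,130+383/4),(205+305/4,130+160/4)]: print('shelf',onz(a,*p,.145))
E
```

```text
stout [0.59095112 0.1775063  0.26444803] [np.float64(0.003733818286863601), np.float64(0.0037338182868634907)]
near [0.61439649 0.09068608 0.25521844] [np.float64(0.00034385101726394776), np.float64(0.00034385101726379613)]
far [0.56959624 0.26405593 0.25197923] [np.float64(0.0026397574851029977), np.float64(0.002639757485102983)]
rim [ 0.54856983 -0.24541355  0.09516952] [np.float64(0.0017821062882638365), np.float64(0.001782106288263793)]
beakbase [ 0.54642196 -0.25545165 -0.00116257] [np.float64(0.0007645927856798446), np.float64(0.000764592785679974)]
flasktop [ 0.7221715  -0.30856473  0.12407217] [np.float64(0.0033225665656907637), np.float64(0.003322566565690827)]
petri [0.36667283 0.08461352 0.01068105] [np.float64(0.00031178971818814815), np.float64(0.00031178971818812055)]
drop [ 0.37608835 -0.12536199  0.07767131] [np.float64(0.000948339570125702), np.float64(0.0009483395701257299)]
wash [0.42979143 0.43270134 0.15652587] [np.float64(0.0002938443854942767), np.float64(0.0002938443854940804)]
paper [0.81745487 0.07754897 0.10458676] [np.float64(0.0007067533523545513), np.float64(0.0007067533523544858)]
base [0.58494274 0.02685349 0.        ]
base [0.67675613 0.0505084  0.        ]
base [ 6.11791587e-01  3.41682546e-01 -1.11022302e-16]
shelf [0.60524957 0.02354177 0.145     ]
shelf [0.67636985 0.04649142 0.145     ]
shelf [0.60147522 0.33067763 0.145     ]
```

```bash
cat >> h.py <<'E'
from scipy.spatial.transform import Rotation as Ro
def st(p=True):
    s=arm.get_state();R=Ro.from_euler('xyz',s['orientation']).as_matrix()
    if p: print('t',round(s['time_s'],2),'tcp',np.round(s['ee_pos'],4),'x',np.round(R[:,0],3),'jaw',np.round(R[:,1],3),'F',np.round(s['contact_force'],1),'M',np.round(s['moment'],2),'op',round(s['opening'],4),'j',np.round(s['joints'],2))
    return s,R
E
python3 -c "
from h import *
s,R=st();y=R[:,1];print(np.arctan2(.968,-.25)-np.arctan2(y[1],y[0]))"
```

```text
t 0.1 tcp [0.1285 0.5597 0.2302] x [-0.001 -0.002 -1.   ] jaw [ 0.224  0.975 -0.002] F [-0.3  0.2  0.5] M [ 0.01 -0.01  0.05] op 0.0856 j [ 1.19  0.21  1.54 -0.    1.39 -0.15]
0.4785458979286168
```

```bash
python3 -m creep '[{"translation":[0.5,-0.5,2.4],"turn":0.1,"fingers":1},{"translation":[2,-1.5,4],"turn":0.2,"fingers":1},{"translation":[4,-3,4.4],"turn":0.35,"fingers":1},{"translation":[6,-4.5,4.4],"turn":0.48,"fingers":1},{"translation":[8,-6,4.4],"turn":0.48,"fingers":1}]'; python3 -c "
from h import *
s,R=st();y=R[:,1];print((np.array([.5915,.1775,.345])-s['ee_pos'])/.025,np.arctan2(.968,-.25)-np.arctan2(y[1],y[0]))"
```

```text
time_s: 0.72
ee_pos: [0.329, 0.4089, 0.3401]
orientation: [-1.641, 1.569, -1.385]
contact_force: [0.7, 1.2, 0.1]
opening: 0.0855
t 0.72 tcp [0.329  0.4089 0.3401] x [ 0.    -0.002 -1.   ] jaw [-0.253  0.968 -0.002] F [0.7 1.2 0.1] M [ 0.03  0.01 -0.03] op 0.0855 j [ 0.73  0.04  1.51 -0.    1.6  -1.1 ]
[10.50092141 -9.25569192  0.19500517] -0.002753759247274612
```

```bash
python3 -m creep '[{"translation":[1.8,-1.5,0.2],"turn":0,"fingers":1},{"translation":[3.6,-3.1,0.2],"turn":0,"fingers":1},{"translation":[5.4,-4.7,0.2],"turn":0,"fingers":1},{"translation":[7.2,-6.3,0.2],"turn":0,"fingers":1},{"translation":[9,-7.9,0.2],"turn":0,"fingers":1}]'; python3 -m creep '[{"translation":[1.5,-1.35,0],"turn":0,"fingers":1},{"translation":[1.5,-1.35,0],"turn":0,"fingers":1},{"translation":[1.5,-1.35,0],"turn":0,"fingers":1}]';python3 -c "
from h import *
s,R=st();w=snap('wrist','w1');np.savez('pics/w1s.npz',p=s['ee_pos'],R=R);a=snap('scene','s2')
c=np.vstack([a['frame'][100:300,100:400]]);
import cv2
o=np.zeros((384,812-100,3),np.uint8);o[:, :512]=w['frame'];cv2.imwrite('pics/w1.png',o[:,:512,::-1])"
```

```text
time_s: 1.35
ee_pos: [0.555, 0.2099, 0.3445]
orientation: [-2.118, 1.569, -1.863]
contact_force: [0.0, 0.7, -0.2]
opening: 0.0855
time_s: 1.72
ee_pos: [0.592, 0.1762, 0.3437]
orientation: [-2.833, 1.568, -2.578]
contact_force: [-0.3, 0.2, 0.9]
opening: 0.0857
t 1.73 tcp [0.592  0.1762 0.3437] x [-0.003 -0.002 -1.   ] jaw [-0.252  0.968 -0.001] F [-0.3  0.2  0.9] M [ 0.02 -0.   -0.02] op 0.0857 j [ 0.15  0.24  1.27 -0.    1.63 -1.68]
```

View pics/w1.png

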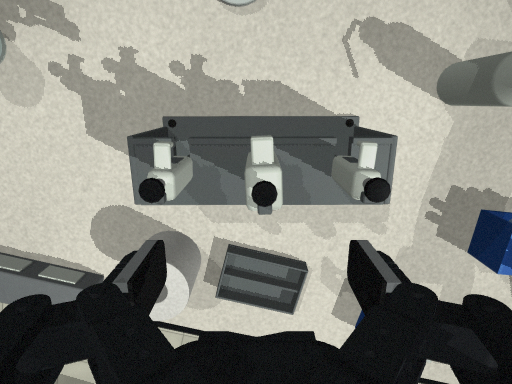

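```bash
python3 - <<'E'
from h import *
w=load('w1');z=np.load('pics/w1s.npz');T=w['tool_from_camera'];K=w['intrinsics']
def wray(u,v):
    d=z['R']@T[:3,:3]@np.linalg.solve(K,[u,v,1]);return z['p']+z['R']@T[:3,3],d/np.linalg.norm(d)
def wz(u,v,h):
    o,d=wray(u,v);return o+d*(h-o[2])/d[2]
a,b=load('scene'),load('side')
P=wz(264,193,.264);L=wz(152,190,.254);Rr=wz(376,190,.254);print(P,L,Rr,np.arctan2(-(Rr-L)[0],(Rr-L)[1]))
print('tri',*tri([wray(264,193),ray(a,255.8,159.5),ray(b,256.9,170.5)]))
print('tri L',*tri([wray(152,190),ray(a,246.5,180.3),ray(b,274,182.3)]))
print('shoulder front', wz(164,117,.0),wz(358,117,.0))
E
```

```text
[0.58737503 0.18064423 0.264     ] [0.61014734 0.09562142 0.254     ] [0.56552092 0.26624104 0.254     ] 0.25582404587047775
tri [0.58971661 0.18009685 0.26274413] [np.float64(0.0020425310329448216), np.float64(0.003563501726022841), np.float64(0.0044840084421745655)]
tri L [0.61304562 0.09404038 0.25260031] [np.float64(0.002433817512329382), np.float64(0.0007956356474525865), np.float64(0.0028383207711215686)]
shoulder front [0.58281017 0.02559759 0.        ] [0.50722716 0.31507001 0.        ]
```

```bash
python3 -m creep '[{"translation":[-0.12,0.15,-1.5],"turn":0,"fingers":1},{"translation":[-0.12,0.15,-3],"turn":0,"fingers":1},{"translation":[-0.12,0.15,-4.5],"turn":0,"fingers":1},{"translation":[-0.12,0.15,-5.3],"turn":0,"fingers":1},{"translation":[-0.12,0.15,-5.6],"turn":0,"fingers":1}]'; python3 -m creep '[{"translation":[0,0,0],"turn":0,"fingers":1},{"translation":[0,0,0],"turn":0,"fingers":0.6}]'; python3 -c "
from h import *
st()"
```

```text
time_s: 2.45
ee_pos: [0.5868, 0.182, 0.203]
orientation: [-2.96, 1.566, -2.701]
contact_force: [0.1, 0.6, 0.0]
opening: 0.0854
time_s: 2.7
ee_pos: [0.5873, 0.1826, 0.2046]
orientation: [-2.663, 1.569, -2.403]
contact_force: [-0.4, 0.0, 0.5]
opening: 0.0697
t 2.7 tcp [0.5873 0.1826 0.2046] x [-0.002 -0.001 -1.   ] jaw [-0.257  0.966 -0.001] F [-0.4  0.   0.5] M [ 0.01  0.01 -0.03] op 0.0697 j [ 0.16  0.31  1.47 -0.    1.36 -1.67]
```

```bash
python3 -m creep '[{"translation":[0.07,-0.1,0],"turn":0,"fingers":0.45},{"translation":[0.07,-0.1,0],"turn":0,"fingers":0.2},{"translation":[0.07,-0.1,0],"turn":0,"fingers":0},{"translation":[0.07,-0.1,0],"turn":0,"fingers":0},{"translation":[0.07,-0.1,0],"turn":0,"fingers":0}]'; python3 -m creep '[{"translation":[0,0,0],"turn":0,"fingers":0},{"translation":[0,0,0],"turn":0,"fingers":0}]';python3 -c "
from h import *
st()"
```

```text
time_s: 3.32
ee_pos: [0.5899, 0.1804, 0.2059]
orientation: [-0.849, 1.569, -0.589]
contact_force: [0.4, 1.3, 5.1]
opening: 0.0312
time_s: 3.58
ee_pos: [0.5899, 0.1804, 0.2059]
orientation: [-0.839, 1.569, -0.579]
contact_force: [-0.1, 1.0, 3.2]
opening: 0.0314
t 3.58 tcp [0.5899 0.1804 0.2059] x [ 0.001 -0.001 -1.   ] jaw [-0.257  0.966 -0.001] F [-0.1  1.   3.2] M [ 0.08 -0.05 -0.09] op 0.0314 j [ 0.16  0.31  1.46 -0.    1.37 -1.67]
```

```bash
python3 -m creep '[{"translation":[0,0,0.4],"turn":0,"fingers":0},{"translation":[0,0,0.8],"turn":0,"fingers":0},{"translation":[-0.5,-0.13,0.9],"turn":0,"fingers":0},{"translation":[-1.5,-0.4,0.9],"turn":0,"fingers":0},{"translation":[-2.6,-0.68,0.9],"turn":0,"fingers":0}]'; python3 -m creep '[{"translation":[-1.2,-0.31,0],"turn":0,"fingers":0},{"translation":[-1.2,-0.31,0.5],"turn":0,"fingers":0},{"translation":[-1.2,-0.31,1.5],"turn":0,"fingers":0},{"translation":[-1.2,-0.31,1.8],"turn":0,"fingers":0},{"translation":[-1.2,-0.31,1.8],"turn":0,"fingers":0}]';python3 -c "
from h import *
s,R=st();a=snap('scene','s3');b=snap('side','b3')
o=np.hstack([cv2.resize(a['frame'][100:300,140:340],(400,400)),cv2.resize(b['frame'][110:310,140:340],(400,400))])
cv2.imwrite('pics/v3.png',o[...,::-1])"
```

```text
time_s: 4.2
ee_pos: [0.5234, 0.163, 0.2282]
orientation: [-1.593, 1.57, -1.334]
contact_force: [0.0, 0.1, -1.0]
opening: 0.0312
time_s: 4.82
ee_pos: [0.4941, 0.1553, 0.2741]
orientation: [-0.577, 1.568, -0.318]
contact_force: [-0.9, -0.1, -0.9]
opening: 0.0309
t 4.83 tcp [0.4941 0.1553 0.2741] x [ 0.002 -0.001 -1.   ] jaw [-0.257  0.966 -0.001] F [-0.9 -0.1 -0.9] M [-0.01 -0.01 -0.02] op 0.0309 j [ 0.14  0.05  1.63 -0.    1.46 -1.69]
```

View pics/v3.png

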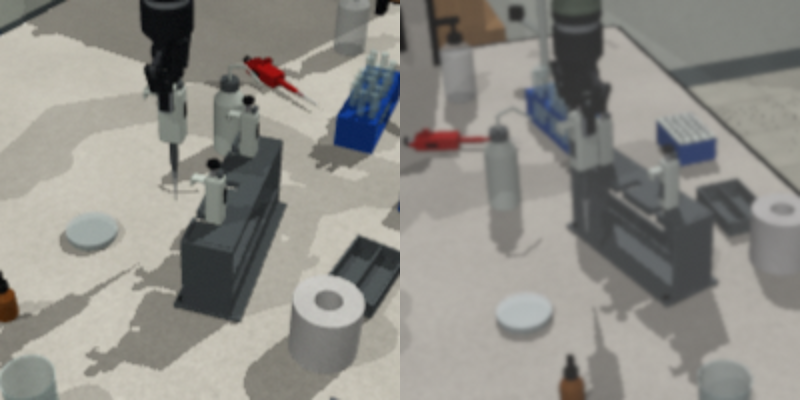

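```bash
python3 -m creep '[{"translation":[0.46,-1.74,0],"turn":0,"fingers":0},{"translation":[0.46,-1.74,0],"turn":0,"fingers":0},{"translation":[1.43,-1.48,0],"turn":0,"fingers":0},{"translation":[2.4,-1.23,0],"turn":0,"fingers":0},{"translation":[2.4,-1.23,0],"turn":0,"fingers":0}]'; python3 -m creep '[{"translation":[0.2,0.05,0],"turn":0,"fingers":0},{"translation":[0.4,0.1,0],"turn":0,"fingers":0},{"translation":[0.6,0.15,0],"turn":0,"fingers":0},{"translation":[0.8,0.21,0],"turn":0,"fingers":0},{"translation":[1.0,0.26,0],"turn":0,"fingers":0}]';python3 -c "
from h import *
s,R=st();a=snap('scene','s4');b=snap('side','b4')
o=np.hstack([cv2.resize(a['frame'][100:300,140:340],(400,400)),cv2.resize(b['frame'][110:310,140:340],(400,400))])
cv2.imwrite('pics/v4.png',o[...,::-1])"
```

```text
time_s: 5.55
ee_pos: [0.5534, 0.1251, 0.2711]
orientation: [-3.107, 1.568, -2.847]
contact_force: [-0.8, 0.7, -1.3]
opening: 0.0316
time_s: 6.18
ee_pos: [0.5775, 0.1314, 0.2705]
orientation: [-3.138, 1.564, -2.878]
contact_force: [-5.2, -1.7, -0.3]
opening: 0.031
t 6.17 tcp [0.5775 0.1314 0.2705] x [-0.006 -0.002 -1.   ] jaw [-0.257  0.966 -0.   ] F [-5.2 -1.7 -0.3] M [-0.58  1.51  0.02] op 0.031 j [ 0.08  0.22  1.44 -0.    1.48 -1.75]
```

View pics/v4.png

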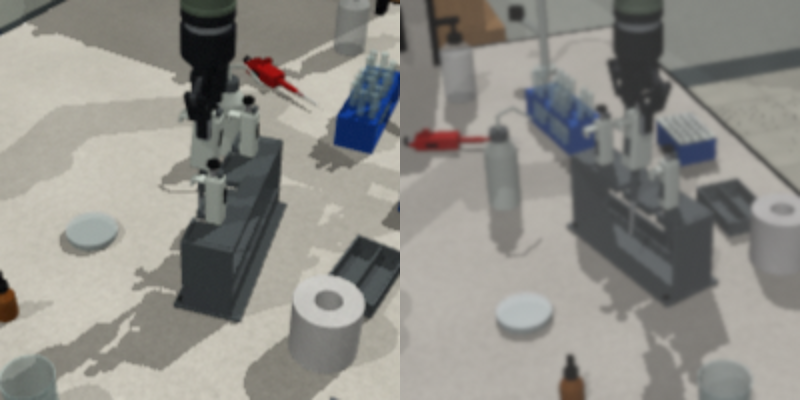

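```bash
python3 -m creep '[{"translation":[0.3,0.08,0],"turn":0,"fingers":0},{"translation":[0.6,0.16,0],"turn":0,"fingers":0},{"translation":[0.9,0.24,0],"turn":0,"fingers":0},{"translation":[1.2,0.32,0],"turn":0,"fingers":0},{"translation":[1.5,0.4,0],"turn":0,"fingers":0}]'; python3 -c "
from h import *
s,R=st();a=snap('scene','s5');b=snap('side','b5')
o=np.hstack([cv2.resize(a['frame'][100:300,140:340],(400,400)),cv2.resize(b['frame'][110:310,140:340],(400,400))])
cv2.imwrite('pics/v5.png',o[...,::-1])"
```

```text
time_s: 6.9
ee_pos: [0.6147, 0.1418, 0.2688]
orientation: [3.001, 1.561, -3.022]
contact_force: [-7.1, -1.9, -2.1]
opening: 0.0314
t 6.9 tcp [0.6147 0.1418 0.2688] x [-0.01  -0.001 -1.   ] jaw [-0.257  0.966  0.001] F [-7.1 -1.9 -2.1] M [-0.32  1.43 -0.03] op 0.0314 j [ 0.09  0.31  1.34 -0.    1.5  -1.74]
```

View pics/v5.png

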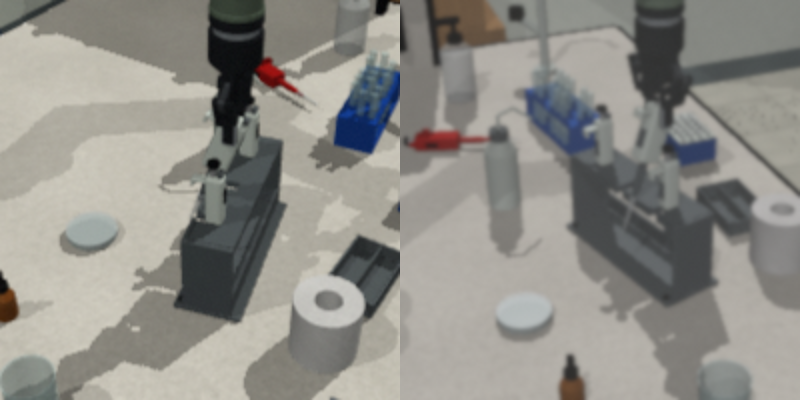

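```bash
python3 -m creep '[{"translation":[0.3,0.08,0],"turn":0,"fingers":0},{"translation":[0.6,0.16,0],"turn":0,"fingers":0},{"translation":[0.9,0.24,0],"turn":0,"fingers":0},{"translation":[1.2,0.32,0],"turn":0,"fingers":0},{"translation":[1.5,0.4,0],"turn":0,"fingers":0}]';  python3 -m creep '[{"translation":[0.3,0.08,0],"turn":0,"fingers":0},{"translation":[0.6,0.16,0],"turn":0,"fingers":0},{"translation":[0.9,0.24,0],"turn":0,"fingers":0},{"translation":[1.1,0.3,0],"turn":0,"fingers":0},{"translation":[1.1,0.3,0],"turn":0,"fingers":0}]'; python3 -c "
from h import *
s,R=st();a=snap('scene','s6');b=snap('side','b6')
o=np.hstack([cv2.resize(a['frame'][100:300,140:340],(400,400)),cv2.resize(b['frame'][110:310,140:340],(400,400))])
cv2.imwrite('pics/v6.png',o[...,::-1])"
```

```text
time_s: 7.62
ee_pos: [0.6538, 0.1522, 0.2699]
orientation: [2.931, 1.564, -3.092]
contact_force: [-3.8, -0.2, -1.4]
opening: 0.0315
time_s: 8.25
ee_pos: [0.6825, 0.16, 0.2706]
orientation: [2.808, 1.567, 3.068]
contact_force: [-2.8, -0.4, 0.7]
opening: 0.0313
t 8.25 tcp [0.6825 0.16   0.2706] x [-0.004  0.    -1.   ] jaw [-0.257  0.966  0.001] F [-2.8 -0.4  0.7] M [-0.19  0.85 -0.03] op 0.0313 j [ 0.11  0.45  1.14  0.    1.55 -1.72]
```

View pics/v6.png

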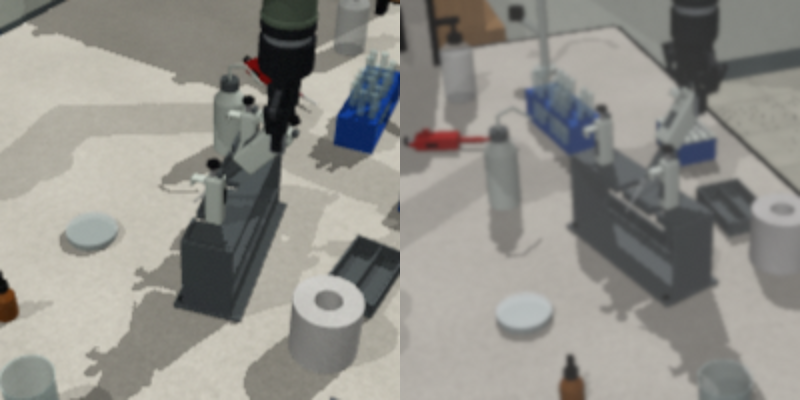

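```bash
python3 -m creep '[{"translation":[0,0,1.2],"turn":0,"fingers":0},{"translation":[0,0,3],"turn":0,"fingers":0},{"translation":[0,0,5],"turn":0,"fingers":0},{"translation":[0,-1,6],"turn":0,"fingers":0},{"translation":[0,-3,6],"turn":0,"fingers":0}]';  python3 -m creep '[{"translation":[0,-2,0],"turn":0,"fingers":0},{"translation":[0,-4,0],"turn":0,"fingers":0},{"translation":[0,-6,0],"turn":0,"fingers":0},{"translation":[0,-8,0],"turn":0,"fingers":0},{"translation":[0,-10,-0.5],"turn":0,"fingers":0}]';  python3 -m creep '[{"translation":[0,-1,-0.5],"turn":0,"fingers":0},{"translation":[0,-1.8,-1],"turn":0,"fingers":0},{"translation":[0,-1.8,-1],"turn":0,"fingers":0},{"translation":[0,-1.8,-1],"turn":0,"fingers":0}]'; python3 -c "
from h import *
s,R=st();a=snap('scene','s7');b=snap('side','b7')
o=np.hstack([cv2.resize(a['frame'][140:340,80:280],(400,400)),cv2.resize(b['frame'][150:350,230:430],(400,400))])
cv2.imwrite('pics/v7.png',o[...,::-1])
t=np.array(s['ee_pos'])+[-.129,-.034,-.137];print(t,proj(a,t),proj(b,t))"
```

```text
time_s: 8.98
ee_pos: [0.6846, 0.0864, 0.4262]
orientation: [-0.13, 1.56, 0.134]
contact_force: [1.0, -1.1, -0.2]
opening: 0.0312
time_s: 9.6
ee_pos: [0.6864, -0.1657, 0.4162]
orientation: [-0.325, 1.552, -0.06]
contact_force: [0.3, 0.6, -0.8]
opening: 0.031
time_s: 10.1
ee_pos: [0.6869, -0.209, 0.3916]
orientation: [-0.291, 1.551, -0.025]
contact_force: [0.5, -0.4, -0.8]
opening: 0.0315
t 10.1 tcp [ 0.6869 -0.209   0.3916] x [ 0.02 -0.   -1.  ] jaw [-0.263  0.965 -0.006] F [ 0.5 -0.4 -0.8] M [ 0.04 -0.02  0.02] op 0.0315 j [-0.42  0.45  0.9   0.01  1.77 -2.25]
[ 0.55789876 -0.24301472  0.25460129] [148.59526653 243.76268411] [307.6609816  246.14435782]
```

View pics/v7.png

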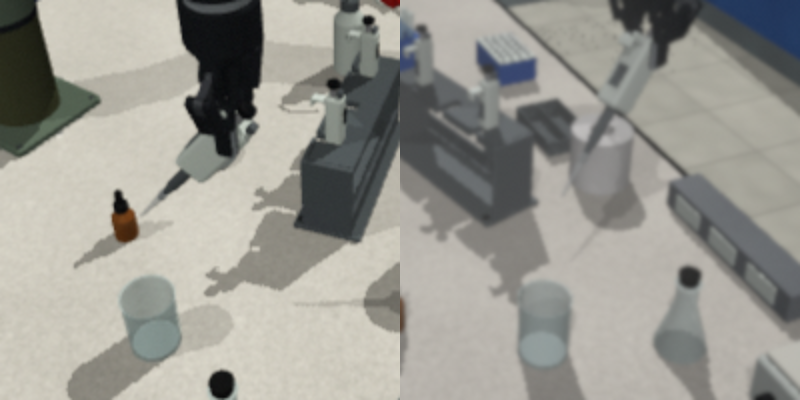

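```bash
python3 - <<'E'
from h import *
a,b=load('s7'),load('b7')
for n,p,q in[('tip',(151.5,247.5),(313.5,246)),('rim',(154,287),(302.5,298.5)),('noseTop',(80+190/2,140+177/2),(230+195/2,150+128/2))]:
    x,r=tri([ray(a,*p),ray(b,*q)]);print(n,x,np.round(r,4))
tcp=arm.get_state()['ee_pos'];g=tcp+np.array([0,0,.019])
x,_=tri([ray(a,151.5,247.5),ray(b,313.5,246)]);v=g-x
print(np.linalg.norm(v),np.degrees(np.arccos(v[2]/np.linalg.norm(v))),v,(np.array([.5475,-.2505,.055])-x)/.025)
E
```

```text
tip [ 0.57149738 -0.24781659  0.25425214] [0.0002 0.0002]
rim [ 0.54834612 -0.246988    0.09394211] [0.001 0.001]
noseTop [ 0.62336751 -0.21623462  0.31555519] [0.0002 0.0002]
0.1988865387467505 37.8053667401091 [0.11553801 0.03890906 0.15713978] [-0.95989512 -0.10733648 -7.97008555]
```

```bash
python3 -m creep '[{"translation":[-0.7,-0.1,-1],"turn":0,"fingers":0},{"translation":[-1.34,-0.13,-2.5],"turn":0,"fingers":0},{"translation":[-1.34,-0.13,-4],"turn":0,"fingers":0},{"translation":[-1.34,-0.13,-5.2],"turn":0,"fingers":0},{"translation":[-1.34,-0.13,-5.2],"turn":0,"fingers":0}]';  python3 -c "
from h import *
s,R=st();a=snap('scene','s8');b=snap('side','b8')
o=np.hstack([cv2.resize(a['frame'][200:330,90:220],(400,400),interpolation=2),cv2.resize(b['frame'][230:360,250:380],(400,400),interpolation=2)])
cv2.imwrite('pics/v8.png',o[...,::-1])
t=np.array(s['ee_pos'])+[0,0,.019]-[.1155,.0389,.1571];print(t,proj(a,t),proj(b,t))"
```

```text
time_s: 10.82
ee_pos: [0.6522, -0.2102, 0.2595]
orientation: [-0.173, 1.555, 0.096]
contact_force: [-1.0, -0.3, -1.4]
opening: 0.0314
t 10.82 tcp [ 0.6522 -0.2102  0.2595] x [ 0.015  0.001 -1.   ] jaw [-0.265  0.964 -0.003] F [-1.  -0.3 -1.4] M [ 0.02 -0.02 -0.03] op 0.0314 j [-0.44  0.41  1.22  0.01  1.5  -2.28]
[ 0.53667507 -0.24912335  0.12136681] [148.39763399 279.06054534] [298.9841795  291.77262305]
```

View pics/v8.png

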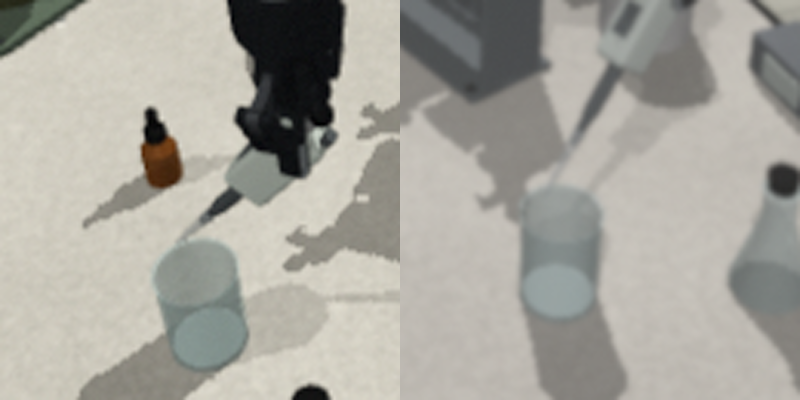

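```bash
python3 -m creep '[{"translation":[0.03,-0.05,-0.5],"turn":0,"fingers":0},{"translation":[0.03,-0.05,-1.0],"turn":0,"fingers":0},{"translation":[0.03,-0.05,-1.5],"turn":0,"fingers":0},{"translation":[0.03,-0.05,-2.0],"turn":0,"fingers":0},{"translation":[0.03,-0.05,-2.4],"turn":0,"fingers":0}]'; python3 -m creep '[{"translation":[0,0,0],"turn":0,"fingers":0},{"translation":[0,0,0],"turn":0,"fingers":0},{"translation":[0,0,0],"turn":0,"fingers":0},{"translation":[0,0,0],"turn":0,"fingers":0}]'; python3 -c "
from h import *
s,R=st();a=snap('scene','s9');b=snap('side','b9')
o=np.hstack([cv2.resize(a['frame'][220:330,100:210],(400,400),interpolation=2),cv2.resize(b['frame'][250:360,250:360],(400,400),interpolation=2)])
cv2.imwrite('pics/v9.png',o[...,::-1])
t=np.array(s['ee_pos'])+[0,0,.019]-[.1155,.0389,.1571];print(t,proj(a,t),proj(b,t))"
```

```text
time_s: 11.55
ee_pos: [0.6547, -0.2127, 0.2025]
orientation: [-0.338, 1.549, -0.07]
contact_force: [-0.0, 0.1, -0.9]
opening: 0.0311
time_s: 12.05
ee_pos: [0.655, -0.2129, 0.2033]
orientation: [-0.359, 1.548, -0.091]
contact_force: [-0.3, -0.0, -1.7]
opening: 0.0314
t 12.05 tcp [ 0.655  -0.2129  0.2033] x [ 0.023 -0.002 -1.   ] jaw [-0.265  0.964 -0.008] F [-0.3 -0.  -1.7] M [-0.01  0.04 -0.01] op 0.0314 j [-0.44  0.45  1.28  0.01  1.39 -2.28]
[ 0.53952863 -0.25181318  0.06515144] [151.63572886 294.22682962] [299.65613752 308.58947945]
```

View pics/v9.png

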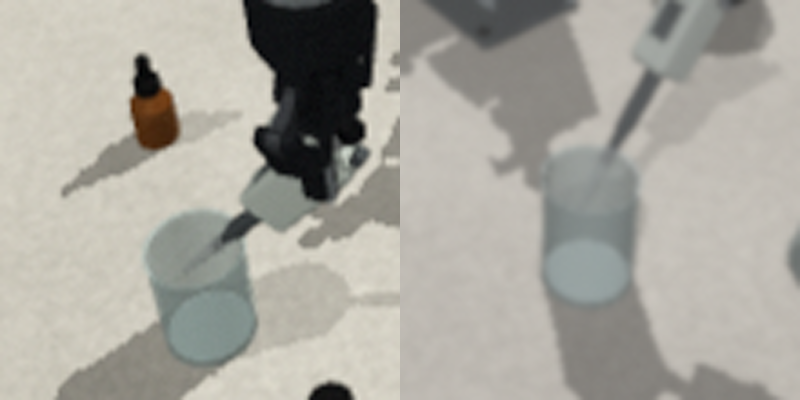

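```bash
python3 -c "
from h import *
s,R=st();print(np.abs(s['qvel']).max());print(arm.job_done())"
```

```text
t 12.15 tcp [ 0.6549 -0.2128  0.203 ] x [ 0.022 -0.002 -1.   ] jaw [-0.265  0.964 -0.008] F [ 0.8  0.7 -1. ] M [ 0.03  0.05 -0.02] op 0.0313 j [-0.44  0.45  1.28  0.01  1.39 -2.28]
0.0032295567226767563
the job is handed in; nothing more can be done
None
```

I handed the job in at 12.15 s, with the stout pipette held slanted in the gripper and its tip inside the beaker. No verdict was reported.

**What I did:**
- I gripped the pipette in the middle slot, the wider one, by its flat sides.
- I lifted it over the ridge and drew it upright clear of the stand.
- The moves only shift the tool or turn it about vertical, so I slanted the pipette by pivoting it in the fingers against the fixed shelf edge. I kept to the gap between two slots, and the force there was about 7 N.
- I then carried it over the beaker and lowered it in.

**Last checks:**

| Check | Result |
|---|---|
| Slant | about 38° from upright, measured before lowering; the tool leaned under 1° more afterwards |
| Tip height | about 65 mm above the bench, 30 mm below the rim |
| Tip position | about 9 mm from the beaker's axis |
| Finger opening | 31 mm, so the pipette is gripped |
| Motion | joint speeds about 0.003 rad/s |
| Wrist force | about 1 to 2 N, the same as in free air, so no sign of pressing on the beaker |

In the pictures the beaker and the other pipettes stand where they did. Nothing failed. The largest disagreements were about 4 mm in the camera fits of the pipette's top, and 199 mm measured against an expected 205 mm from grip to tip. The tip and beaker figures are therefore good to a few millimetres.

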